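Turn the glue warmer up four clicks and start it

ROBOT

A 7-joint arm with a two-finger parallel gripper is mounted at the origin on a cart in front of the work surface, level with it; the furniture and walls round the work are solid. World frame = base frame: x ahead of the robot, y to its left, z up, the work surface at z = 0. Lengths are in m, angles in rad, forces in N, time in s.
With the tool pointing down it reaches from about 0.425 to 0.925 m from the base axis. Payload 6.8 kg.
Tool frame: the origin (TCP) lies midway between the tips of the shut fingers; the grasp point (between the pads) lies 19 mm behind it; x points along the fingers, y is the direction in which the jaws open and shut, and the axes are right-handed (so a half turn about x gives the same grasp; the last joint's range is limited). The gripper opens to 85 mm and grips with 20 to 120 N. Pads are 22 mm wide; open, the fingers measure 114 mm over their backs; the gripper's body (76 mm by 85 mm) begins 54 mm behind the grasp point. The pads swing forward as they close: fully open they stand 13 mm farther back than shut.
Start: joints at [1.205, 0.477, 0.022, 1.555, -0.011, 1.109, -0.083], TCP at [0.172, -0.653, 0.231] pointing down, gripper open.
Joint ranges: [-2.96, 2.96], [-0.34, 2.1], [-1.41, 1.46], [0.24, 2.44], [-1.37, 4.51], [0.17, 1.92], [-2.96, 2.96]. Speed limits (rad/s): [2.39, 2.39, 3.14, 3.14, 3.14, 3.14, 3.14].

INTERFACE

Orientations are given as a rotation vector (axis times angle).
In Python, from bench import r gives the robot as it stands.
- The arm moves only by the tool carry_out, never from a script. Its argument "targets" is one flat list of numbers, 7 for each row, row after row: the finger opening in m, from 0 to 0.0854, then the shift along the tool's x, y, z in m, then the turn, a rotation vector about the tool's x, y, z in units of 5 degrees (1.0 is 5 degrees). A call has 1 to 12 rows; each row is the pose to reach, as a shift and turn from the pose measured when the call began, along the tool's axes at that moment; what a row does not reach only later rows make up. A row lasts 1/8 s, in which the tool goes at most 62.5 mm and 10.7 degrees, less where a joint would pass 70% of its speed; a pose out of reach is approached as far as the arm can. A call with a gripper value outside its range is refused whole. The fingers move at their own pace and stop on an object; "squeeze" is the grip in N (left out, the last holds). Time passes only in rows, so rows that repeat a pose let the fingers close. It gives the time, the measured TCP pose, the force and the opening at its end, in the units of the state.
- r.get_obs(): the state, without advancing time (a new reading comes with each control period).
- r.grab_frame(name): name is "side" or "top" or "wrist"; returns the picture (480x640x3 uint8, blue, green, red); there is no depth.
- r.camera_info(name): a dict with "fx", "fy", "cx", "cy" (pixels), "xyz" and "orientation" of the camera in the world. Camera axes: x right, y up, looking along -z (the intrinsics and any distortion apply to the point x, -y, -z); pixel columns grow to the right and rows downward; lengths in m; the calibration is good to about 2 mm. A picture is of the moment at which its call begins: read the wrist's pose just before it. camera_info takes no time and is no camera call; for the wrist camera it gives the pose at the moment of the call.
- r.hand_in(): hands the job in, once; it reports no verdict.
The state is a dict: "clock": time; "joints": joint angles; "qvel": joint speeds; "tau": joint torques, N m; "tcp_pos": TCP position; "orientation": TCP orientation; "contact_force": force on the tool from outside, world axes, zero at the start; "moment": the same for the moment, N m; "grip_width": finger opening in m.
Only numpy, scipy, OpenCV 4.12 (cv2) and the standard library are available. Lean on these libraries where they do the work, as an engineer would, in place of code of your own. Each camera call takes 0.05 s, during which the arm holds its last target. There are 200 camera calls.

TASK

Turn the glue warmer up by exactly four clicks: with a fingertip, push the raised white pointer of its black click-stop dial lightly clockwise (seen from above), feel and count the clicks, and never let it go on into the fifth. Then press the green button all the way down with the fingertip and let it come up again. Everything is only touched: do not pinch the dial, and leave the orange tub on the warmer and the things around it where they stand.

Things in the scene. Friction and masses are not known exactly. Their poses are not given: they have to be found in the camera images.
- warmer: Glue warmer, a grey box 130 x 250 x 50 mm (x, y, z) fixed to the table; origin under its centre on the table, z up, its x axis points away from the robot at yaw 0. On its top (z = 50 mm): at (0, -65) mm the dial, at (0, 70) mm a round steel warming plate (92 mm across, 5 mm high) that carries the tub, at (-43, 5) mm the green button; a small amber pilot lamp at (50, 5) mm, 6 mm high.
- dial_axis (a point): Point of the fixed warmer on the dial's vertical turning axis, level with the flat face of the dial, 61 mm above the table.
- dial_knob: The turning black dial: a flat disc 88 mm across whose face is 61 mm above the table, and on it one raised upright white fin, the pointer, 12 mm thick, 23 mm high above the face, reaching from 14 mm behind the axis to 40 mm in front of it, with a red line on its top towards the pointing end. Pushing the side of the fin turns the dial. Origin on the axis, 11 mm below the face.
- pointer_tip (a point): Point on the top of the pointer's red line, 36 mm from the dial's axis, 84 mm above the table; the direction from dial_axis to it is where the pointer points.
- dial (a joint): Turn of the dial in rad, growing clockwise seen from above. It clicks and rests every 0.349 rad (20 degrees) from 0 (lowest, a stop; pointer 110 degrees counterclockwise of the warmer's x axis) to 3.84 (a stop); it starts at rest on one of the four lowest clicks. Leaving a rest takes about 0.15 N m (4 to 5 N at the pointer), less and less to half way, then it jumps on to the next rest.
- start_button (a joint): Travel of the green button in m: 0 up, 0.006 fully down; sprung, about 5 N to hold it down.
- start_button_top (a point): Centre of the top of the green button (22 mm across, in a low round black housing), which is pressed straight down.
- tub: Orange-lidded round glue tub, 77 mm across and 57 mm high, loose on the warming plate, origin under its centre. Leave it there.
- tape_roll: Yellow roll of masking tape, 76 mm across, 18 mm high, loose on the table to the right of the warmer, origin under its centre. Leave it.
- cup_small: Dark red cup, 52 mm across and 36 mm high, loose on the table to the left, origin under its centre. Leave it.
- lacquer_dish: Flat black dish, 84 mm across and 14 mm high, loose on the table to the left of the warmer, origin under its centre. Leave it.

How it is judged:
By the outcome, as a careful person would: the job done as asked, in the order asked, and still so for the second after the job is handed in, with the robot touching nothing.
It also fails if it takes over 54 s, if anything falls off the work surface, if the arm or the gripper's body presses on something with over 40 N, if the wrist force passes 120 N, or if a joint passes its speed limit or range.

## Working session

There is one attempt and no reset: what is moved stays moved. The work goes in short steps, Python scripts to look and compute and a tool call to move; the robot and the scene stay as the last step left them, time stands still between calls to the robot, and variables do not carry over. Pictures are saved under pics/ and viewed, about 8 in all and at most 12, crops included, and the job is handed in when it is done.

Besides the shell and the picture viewer there is one more tool, called after ">>>" as name(argument=value, ...) on one line, values as JSON. carry_out: Moves the arm, as the interface text tells. Its arguments: {"type":"object","properties":{"targets":{"type":"array","items":{"type":"number"}},"squeeze":{"type":"number"}},"required":["targets"]}

```bash
ls; mkdir -p pics; python3 - <<'E'
from bench import r
import cv2
o=r.get_obs(); print(o)
for n in("top","side"):
    print(n,r.camera_info(n)); cv2.imwrite(f"pics/{n}0.png",r.grab_frame(n))
print(r.camera_info("wrist"))
E
```

```text
pics
{'clock': 0.0, 'joints': array([ 1.20489133,  0.47782737,  0.02231745,  1.55648909, -0.01147546,
        1.10928491, -0.08308846]), 'qvel': array([ 7.47214570e-04, -3.37978455e-04,  1.44180044e-03,  1.41292857e-03,
       -3.98569833e-05,  1.98537985e-04, -9.85194186e-04]), 'tau': array([ 1.43109742e-05, -5.96446967e+01,  1.60806444e+00, -2.81193674e+01,
        1.25107021e-02,  9.48536064e-03, -1.00487844e-05]), 'tcp_pos': array([ 0.17193196, -0.65210547,  0.23029111]), 'orientation': array([ 2.08432905,  0.27222733, -2.08515445]), 'contact_force': array([ 0.68834326,  0.92027933, -1.2701976 ]), 'moment': array([ 0.02069842,  0.03437428, -0.00443212]), 'grip_width': 0.08532382194372683}
top {'fx': 584.4541101769814, 'fy': 584.4541101769814, 'cx': 314.8512613884704, 'cy': 242.11125841683292, 'xyz': array([0.31641052, 0.18881919, 1.46532604]), 'orientation': array([ 0.10570044, -0.08712965, -1.54627142])}
side {'fx': 452.28821390829114, 'fy': 452.28821390829114, 'cx': 320.3183697696222, 'cy': 235.25550200926384, 'xyz': array([0.28124968, 1.02587375, 0.86258961]), 'orientation': array([ 0.16040071, -1.13872495, -2.64447026])}
{'fx': 367.64439159382476, 'fy': 367.64439159382476, 'cx': 314.78204973675315, 'cy': 237.64720553515346, 'xyz': array([ 0.25098921, -0.630707  ,  0.37197237]), 'orientation': array([-0.27335278,  0.21258361, -1.30004406])}
```

View pics/top0.png

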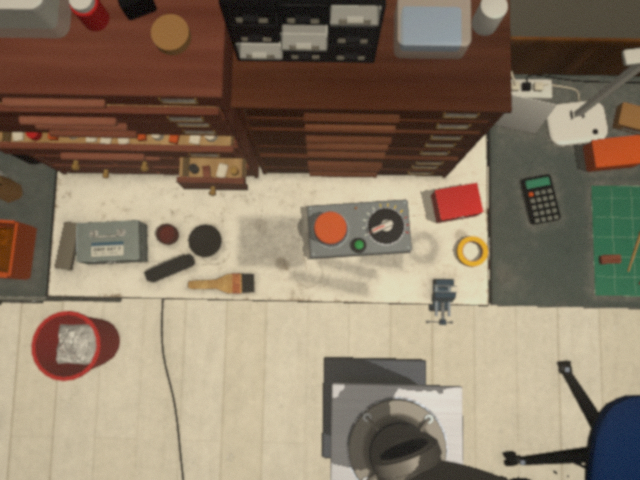

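View pics/side0.png

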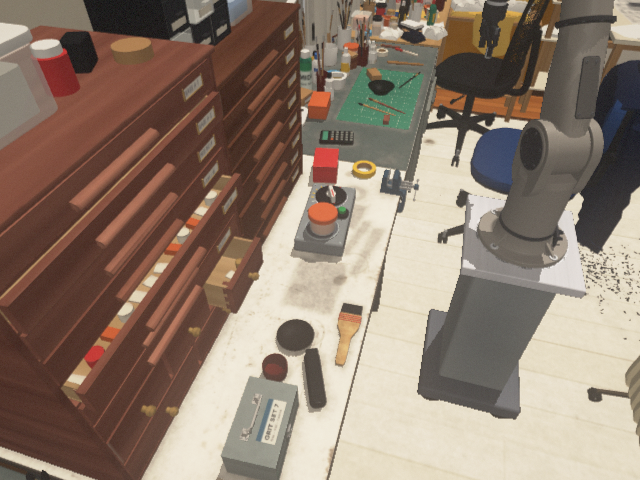

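The top view shows the warmer at about (305-411, 200-258), with the dial near (385,226), the button near (359,245) and the tub near (331,228). The side view agrees. I'll enlarge that part of the top view.

```bash
cat >h.py <<'E'
import numpy as np,cv2
from scipy.spatial.transform import Rotation as R
def ray(ci,u,v,z):
    d=R.from_rotvec(ci['orientation']).apply([(u-ci['cx'])/ci['fx'],-(v-ci['cy'])/ci['fy'],-1])
    c=ci['xyz']; return c+d*(z-c[2])/d[2]
def proj(ci,p):
    q=R.from_rotvec(ci['orientation']).inv().apply(np.array(p)-ci['xyz'])
    return ci['cx']-ci['fx']*q[0]/q[2], ci['cy']+ci['fy']*q[1]/q[2]
E
python3 - <<'E'
import cv2
a=cv2.imread("pics/top0.png")[190:270,300:420]
b=cv2.imread("pics/side0.png")[175:265,285:365]
cv2.imwrite("pics/c0.png",cv2.resize(a,None,fx=6.5,fy=6.5,interpolation=cv2.INTER_CUBIC))
E
```

```text
(no output)
```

View pics/c0.png

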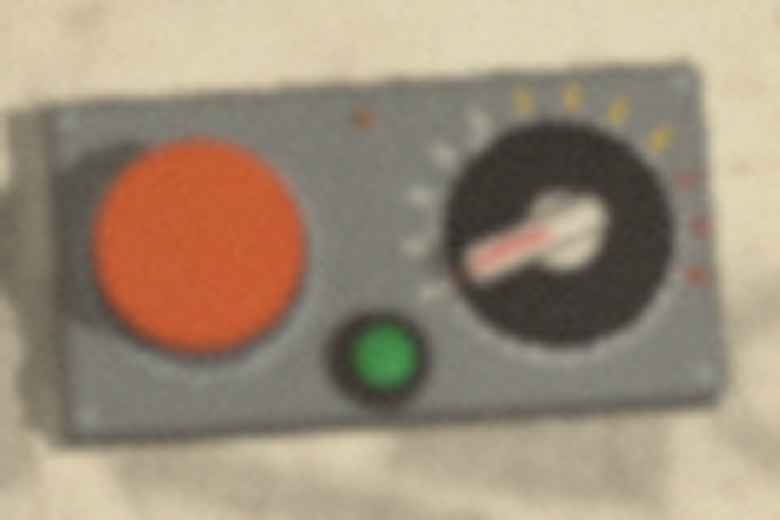

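Enlarged crop: dial disc centre is at about (560,234). The pointer runs from (605,215) to its red end at (470,266), so it points left (+y) and slightly toward the robot, near the lowest tick. The button is at (385,355). Box corners are (53,103), (692,66), (718,400) and (68,440).

```bash
python3 - <<'E'
from bench import r
from h import *
ci=r.camera_info("top")
f=lambda u,v,z: ray(ci,300+(u+.5)/6.5-.5,190+(v+.5)/6.5-.5,z)
D=f(560,234,.061);B=f(385,355,.06);T=f(200,245,.112);P=f(477,263,.084);Q=f(600,213,.084)
print("dial",D,"btn",B,"tub",T,"tip",P,"tail",Q)
for p in [(53,103),(692,66),(718,400),(68,440)]: print(f(*p,.05))
y=np.degrees(np.arctan2(*(T-D)[[1,0]]))-90; print("yaw",y)
print("pointer ang P-Q",np.degrees(np.arctan2(*(P-Q)[[1,0]])),"P-D",np.degrees(np.arctan2(*(P-D)[[1,0]])))
a=np.radians(y)
M=lambda x,yy: np.array([np.cos(a)*x-np.sin(a)*yy,np.sin(a)*x+np.cos(a)*yy])
print("origin from D,T,B",D[:2]-M(0,-.065),T[:2]-M(0,.07),B[:2]-M(-.043,.005))
o=r.get_obs(); print(R.from_rotvec(o['orientation']).as_matrix().round(3))
c=r.camera_info('wrist'); Rt=R.from_rotvec(o['orientation']).as_matrix().T
print("cam in tool",Rt@(c['xyz']-o['tcp_pos']),(Rt@R.from_rotvec(c['orientation']).as_matrix()).round(2))
E
```

```text
dial [0.5341946  0.03646109 0.061     ] btn [0.48739881 0.10104259 0.06      ] tub [0.51950756 0.17137775 0.112     ] tip [0.51921442 0.06928253 0.084     ] tail [0.53874519 0.02434372 0.084     ]
[0.58192545 0.22725432 0.05      ]
[ 0.60122134 -0.01406019  0.05      ]
[ 0.47437112 -0.02426     0.05      ]
[0.45399663 0.21850025 0.05      ]
yaw 6.212759193019551
pointer ang P-Q 113.49015516966541 P-D 114.53264412216608
origin from D,T,B [0.52716025 0.10107934] [0.52708301 0.10178887] [0.53068737 0.10072544]
[[-0.001  0.255 -0.967]
 [ 0.002 -0.967 -0.255]
 [-1.    -0.002  0.   ]]
cam in tool [-0.14157588 -0.00085421 -0.08190878] [[-0.    0.32 -0.95]
 [ 1.   -0.   -0.  ]
 [-0.   -0.95 -0.32]]
```

>>> carry_out(targets=[0,0.03,-0.1,-0.12,-3,0,0,0,0.03,-0.2,-0.22,-6,0,0,0,0.03,-0.3,-0.32,-10,0,0,0,0.03,-0.4,-0.38,-14,0,0,0,0.03,-0.6,-0.487,-20,0,0,0,0.03,-0.6,-0.487,-20,0,0,0,0.03,-0.6,-0.487,-20,0,0,0,0.03,-0.6,-0.487,-20,0,0,0,0.03,-0.6,-0.487,-20,0,0,0,0.03,-0.6,-0.487,-20,0,0,0,0.03,-0.6,-0.487,-20,0,0,0,0.03,-0.6,-0.487,-20,0,0], squeeze=20)

```text
clock: 1.6
tcp_pos: [0.4802, 0.0278, 0.2017]
orientation: [0.886, 1.384, -0.885]
contact_force: [0.8, 0.0, -0.4]
grip_width: -0.0001
```

```bash
cat >>h.py <<'E'
def goto(o,p,yaw):
    """shift (mm) and turn (units of 5deg) in tool axes; tool x down, tool y at yaw (deg, world)"""
    A=R.from_rotvec(o['orientation']); y=np.radians(yaw)
    Y=np.array([np.cos(y),np.sin(y),0]);X=np.array([0,0,-1.]);G=R.from_matrix(np.c_[X,Y,np.cross(X,Y)])
    return ((A.inv().apply(np.array(p)-o['tcp_pos']))*1000).round(1), np.degrees((A.inv()*G).as_rotvec()).round(2)/5
def yaw(o):
    m=R.from_rotvec(o['orientation']).as_matrix(); return np.degrees(np.arctan2(m[1,1],m[0,1]))
E
python3 - <<'E'
from bench import r
from h import *
o=r.get_obs();ci=r.camera_info("wrist")
im=r.grab_frame("wrist"); cv2.imwrite("pics/w1.png",im)
import pickle;pickle.dump((o,ci),open("w1.pkl","wb"))
print(o['tcp_pos'],yaw(o),o['qvel'].round(3),o['joints'].round(2))
print(goto(o,[.4907,.0488,.2],24.6))
for p in [(.534,.036,.061),(.519,.069,.084),(.487,.101,.06)]: print(proj(ci,p))
E
```

```text
[0.48018659 0.02776352 0.20173548] 24.73291674521883 [-0.894  0.385 -0.2   -0.38   0.323  0.123 -1.224] [ 0.41  0.26 -0.69  2.    0.2   0.95  0.05]
(array([  1.8,  18.4, -14.7]), array([ 0.026, -0.014, -0.   ]))
(np.float64(378.26874123662253), np.float64(241.2130404745901))
(np.float64(386.5497789191261), np.float64(204.1188496336301))
(np.float64(363.1417926247296), np.float64(141.19764844789256))
```

View pics/w1.png

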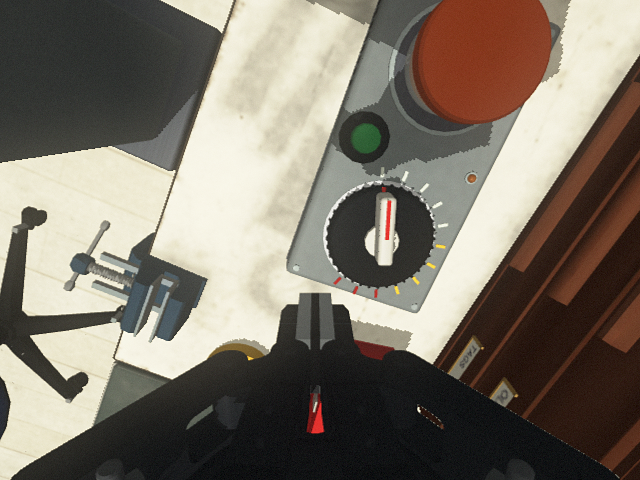

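The wrist view, taken with the arm still moving, shows the dial at (381,236) and the pointer tip at (385,197), pointing at the first tick (382,172). So the dial rests on click 0. The shut fingertip at (315,293) is about 14 mm thick and has wider shoulders about 13 mm behind the tip. I'll finish the approach and descend beside the fin.

>>> carry_out(targets=[0,0.002,0.018,-0.015,0,0,0,0,0.002,0.018,-0.015,0,0,0,0,0.06,0.018,-0.015,0,0,0,0,0.1,0.018,-0.015,0,0,0,0,0.1,0.018,-0.015,0,0,0,0,0.1,0.018,-0.015,0,0,0])

```text
clock: 2.4
tcp_pos: [0.4935, 0.0592, 0.1041]
orientation: [0.886, 1.386, -0.871]
contact_force: [0.3, -0.7, 0.3]
grip_width: 0.0002
```

```bash
python3 - <<'E'
from bench import r
from h import *
o=r.get_obs();ci=r.camera_info("wrist")
im=r.grab_frame("wrist"); cv2.imwrite("pics/w2.png",im)
print(o['tcp_pos'],yaw(o),o['qvel'].round(3),o['contact_force'],o['clock'])
for p in [(.534,.036,.061),(.519,.069,.084),(.487,.101,.06)]: print(proj(ci,p))
import pickle;pickle.dump((o,ci),open("w2.pkl","wb"))
E
```

```text
[0.49352586 0.05921903 0.10414528] 25.254775256264907 [-0.    -0.019 -0.009 -0.014  0.004 -0.004 -0.005] [ 0.28975398 -0.66311017  0.27877222] 2.4
(np.float64(359.07190912744375), np.float64(333.9824469549478))
(np.float64(368.7118393591867), np.float64(296.2225739700848))
(np.float64(336.08551768504515), np.float64(200.4546620137598))
```

View pics/w2.png

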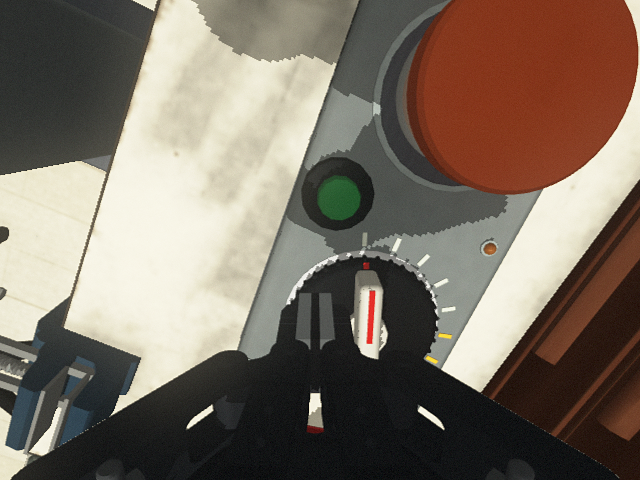

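The button is at (338,198) against a prediction of (336,200), and the pointer is where predicted with its end at about (368,275). The localisation is good. I'll lower the tip beside the fin, with the radius corrected to 30 mm.

>>> carry_out(targets=[0,0,-0.002,0.008,0,0,0,0,0.015,-0.002,0.008,0,0,0,0,0.031,-0.002,0.008,0,0,0,0,0.031,-0.002,0.008,0,0,0,0,0.031,-0.002,0.008,0,0,0])

```text
clock: 3.08
tcp_pos: [0.4956, 0.0519, 0.0733]
orientation: [0.886, 1.386, -0.87]
contact_force: [0.8, -0.1, 1.2]
grip_width: 0.0001
```

```bash
cat >>h.py <<'E'
D=np.array([.534,.036])
def st(r):
    o=r.get_obs(); v=o['tcp_pos'][:2]-D; y=np.radians(yaw(o)); d=np.array([np.cos(y),np.sin(y)]);e=np.array([-d[1],d[0]])
    print("t",round(o['clock'],2),"tcp",o['tcp_pos'].round(4),"yaw",yaw(o).round(1),"rad",(v@e*1000).round(1),"off",(v@d*1000).round(1),"Fpush",(o['contact_force'][:2]@d).round(2),"F",o['contact_force'].round(1),"Mz",o['moment'].round(2))
    return o
def arc(o,dials,off,rad=.030,z=.073):
    for q in dials:  # finger pose pushing a pointer at dial angle q deg
        yw=24.6-q; y=np.radians(yw); d=np.array([np.cos(y),np.sin(y)]);e=np.array([-d[1],d[0]])
        p=D+rad*e+off*d; print(q,*[list(x) for x in goto(o,[*p,z],yw)])
E
python3 - <<'E'
from bench import r
from h import *
o=st(r); 
arc(o,[0],-.016); arc(o,[0],-.013);arc(o,[2,4,6,8,10,12],-.013)
E
```

```text
t 3.08 tcp [0.4956 0.0519 0.0733] yaw 25.3 rad 30.8 off -27.9 Fpush 0.73 F [ 0.8 -0.1  1.2] Mz [ 0.    0.03 -0.02]
0 [np.float64(0.4), np.float64(12.3), np.float64(0.6)] [np.float64(0.13799999999999998), np.float64(-0.05600000000000001), np.float64(-0.094)]
0 [np.float64(0.4), np.float64(15.3), np.float64(0.7)] [np.float64(0.13799999999999998), np.float64(-0.05600000000000001), np.float64(-0.094)]
2 [np.float64(0.4), np.float64(16.4), np.float64(0.2)] [np.float64(0.538), np.float64(-0.057999999999999996), np.float64(-0.094)]
4 [np.float64(0.4), np.float64(17.4), np.float64(-0.1)] [np.float64(0.9380000000000001), np.float64(-0.06), np.float64(-0.092)]
6 [np.float64(0.4), np.float64(18.5), np.float64(-0.5)] [np.float64(1.338), np.float64(-0.062), np.float64(-0.092)]
8 [np.float64(0.4), np.float64(19.6), np.float64(-0.8)] [np.float64(1.738), np.float64(-0.064), np.float64(-0.09)]
10 [np.float64(0.4), np.float64(20.7), np.float64(-1.1)] [np.float64(2.138), np.float64(-0.064), np.float64(-0.09)]
12 [np.float64(0.5), np.float64(21.8), np.float64(-1.3)] [np.float64(2.538), np.float64(-0.066), np.float64(-0.088)]
```

>>> carry_out(targets=[0,0,0.005,0.001,0,0,0,0,0,0.01,0.001,0,0,0,0,0,0.012,0.001,0,0,0,0,0,0.014,0.001,0,0,0,0,0,0.014,0.001,0,0,0,0,0,0.014,0.001,0,0,0])

```text
clock: 3.82
tcp_pos: [0.5084, 0.0571, 0.0734]
orientation: [0.886, 1.386, -0.87]
contact_force: [-3.8, -0.4, 2.8]
grip_width: -0.0004
```

```bash
python3 - <<'E'
from bench import r
from h import *
o=st(r); 
E
```

```text
t 3.83 tcp [0.5084 0.0571 0.0734] yaw 25.3 rad 30.0 off -14.1 Fpush -3.63 F [-3.8 -0.4  2.8] Mz [-0.01  0.71 -0.03]
```

Contact is at about 4 N with a 14 mm offset. Now I'll push along the arc for the first click.

```bash
python3 - <<'E'
from bench import r
from h import *
o=r.get_obs(); arc(o,[3,6,9,12],-.0145)
E
```

```text
3 [np.float64(0.4), np.float64(1.6), np.float64(-0.8)] [np.float64(0.74), np.float64(-0.06), np.float64(-0.09)]
6 [np.float64(0.4), np.float64(3.2), np.float64(-1.4)] [np.float64(1.34), np.float64(-0.064), np.float64(-0.088)]
9 [np.float64(0.4), np.float64(4.9), np.float64(-2.0)] [np.float64(1.94), np.float64(-0.066), np.float64(-0.086)]
12 [np.float64(0.4), np.float64(6.6), np.float64(-2.4)] [np.float64(2.54), np.float64(-0.068), np.float64(-0.08399999999999999)]
```

>>> carry_out(targets=[0,0,0.0016,-0.0008,0.7,0,0,0,0,0.0032,-0.0014,1.3,0,0,0,0,0.0049,-0.002,1.9,0,0,0,0,0.0049,-0.002,1.9,0,0])

```text
clock: 4.32
tcp_pos: [0.5129, 0.0614, 0.0736]
orientation: [1.012, 1.327, -0.994]
contact_force: [0.3, -1.0, 0.6]
grip_width: -0.0001
```

```bash
python3 - <<'E'
from bench import r
from h import *
o=st(r);arc(o,[9,12,14],-.0145)
cv2.imwrite("pics/w3.png",r.grab_frame("wrist")[200:400,200:500])
E
```

```text
t 4.33 tcp [0.5129 0.0614 0.0736] yaw 15.8 rad 30.2 off -13.4 Fpush 0.02 F [ 0.3 -1.   0.6] Mz [ 0.02 -0.03  0.03]
9 [np.float64(0.6), np.float64(-1.0), np.float64(0.1)] [np.float64(0.048), np.float64(-0.074), np.float64(-0.1)]
12 [np.float64(0.6), np.float64(0.6), np.float64(-0.6)] [np.float64(0.648), np.float64(-0.076), np.float64(-0.098)]
14 [np.float64(0.7), np.float64(1.7), np.float64(-1.0)] [np.float64(1.048), np.float64(-0.078), np.float64(-0.096)]
```

View pics/w3.png

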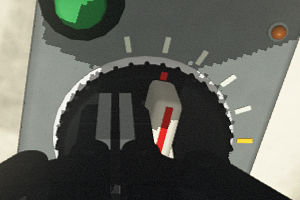

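The force fell to zero and the pointer has jumped ahead of the finger. The rim's red mark at crop (163,75) now lies on the second tick (168,45), so that's one click. I'll compute the angle to confirm.

```bash
cat >>h.py <<'E'
def rim(ci,u,v,z=.061):
    p=ray(ci,u,v,z)[:2]-D; return "dial deg %.1f rad %.1f"%(114.6-np.degrees(np.arctan2(p[1],p[0])),np.hypot(*p)*1000)
E
python3 - <<'E'
from bench import r
from h import *
o=r.get_obs(); ci=r.camera_info("wrist"); print(rim(ci,363,275)); print("tick1,2",rim(ci,327,245,.05),rim(ci,368,245,.05))
arc(o,[20,22,25,28,31],-.0145)
E
```

```text
dial deg 20.5 rad 43.9
tick1,2 dial deg 1.1 rad 54.2 dial deg 21.7 rad 55.1
20 [np.float64(0.6), np.float64(5.3), np.float64(-2.1)] [np.float64(2.254), np.float64(-0.08199999999999999), np.float64(-0.088)]
22 [np.float64(0.6), np.float64(6.5), np.float64(-2.4)] [np.float64(2.654), np.float64(-0.08399999999999999), np.float64(-0.086)]
25 [np.float64(0.6), np.float64(8.2), np.float64(-2.7)] [np.float64(3.254), np.float64(-0.086), np.float64(-0.08399999999999999)]
28 [np.float64(0.7), np.float64(9.9), np.float64(-3.0)] [np.float64(3.854), np.float64(-0.088), np.float64(-0.08199999999999999)]
31 [np.float64(0.7), np.float64(11.6), np.float64(-3.1)] [np.float64(4.454), np.float64(-0.09), np.float64(-0.08)]
```

Measured dial angle is 20.5°, so click 1 is done. Now the second.

>>> carry_out(targets=[0,0.0006,0.0045,-0.0018,1.9,0,0,0,0.0006,0.0065,-0.0024,2.6,0,0,0,0.0006,0.0082,-0.0027,3.2,0,0,0,0.0006,0.01,-0.003,3.8,0,0,0,0.0006,0.0112,-0.0031,4,0,0,0,0.0006,0.0112,-0.0031,4,0,0])

```text
clock: 5.12
tcp_pos: [0.5228, 0.0673, 0.0731]
orientation: [1.271, 1.177, -1.252]
contact_force: [-0.6, -0.1, -0.3]
grip_width: 0.0001
```

```bash
python3 - <<'E'
from bench import r
from h import *
o=st(r);arc(o,[30,40,42,45,48,50],-.0135)
im=r.grab_frame("wrist"); 
ci=r.camera_info("wrist")
cv2.imwrite("pics/w4.png",cv2.resize(im[200:400,200:500],None,fx=2,fy=2))
for q in (20,40): a=np.radians(114.6-q); print(q,proj(ci,[D[0]+.0435*np.cos(a),D[1]+.0435*np.sin(a),.061]))
E
```

```text
t 5.12 tcp [0.5228 0.0673 0.0731] yaw -4.1 rad 30.4 off -13.4 Fpush -0.64 F [-0.6 -0.1 -0.3] Mz [ 0.01  0.02 -0.01]
30 [np.float64(0.1), np.float64(0.6), np.float64(0.1)] [np.float64(0.266), np.float64(-0.10400000000000001), np.float64(-0.068)]
40 [np.float64(0.1), np.float64(6.1), np.float64(-1.6)] [np.float64(2.266), np.float64(-0.10800000000000001), np.float64(-0.057999999999999996)]
42 [np.float64(0.2), np.float64(7.2), np.float64(-1.9)] [np.float64(2.666), np.float64(-0.11000000000000001), np.float64(-0.05600000000000001)]
45 [np.float64(0.2), np.float64(8.9), np.float64(-2.2)] [np.float64(3.2659999999999996), np.float64(-0.11200000000000002), np.float64(-0.054000000000000006)]
48 [np.float64(0.2), np.float64(10.6), np.float64(-2.3)] [np.float64(3.8659999999999997), np.float64(-0.11200000000000002), np.float64(-0.05)]
50 [np.float64(0.2), np.float64(11.8), np.float64(-2.4)] [np.float64(4.266), np.float64(-0.11399999999999999), np.float64(-0.048)]
20 (np.float64(329.42856250819284), np.float64(276.18838471708483))
40 (np.float64(362.40345578988246), np.float64(276.81546859158436))
```

View pics/w4.png

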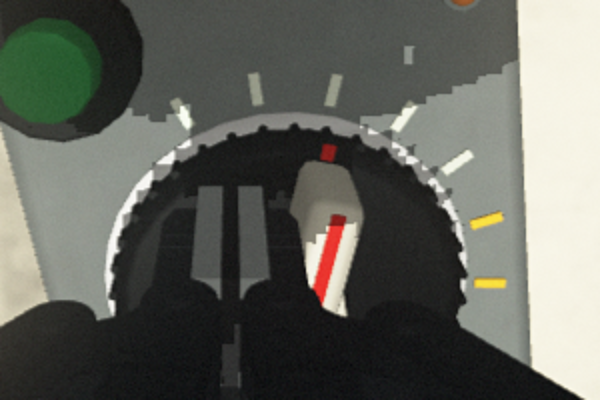

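The rim mark at (364,276) matches the 40° prediction (362,277), and the pointer is on the third tick. That's two clicks, so now the third.

>>> carry_out(targets=[0,0,0.0045,-0.0014,1.9,0,0,0,0,0.0065,-0.0018,2.6,0,0,0,0,0.0085,-0.0022,3.2,0,0,0,0,0.01,-0.0023,3.8,0,0,0,0,0.0112,-0.0024,4,0,0,0,0,0.0112,-0.0024,4,0,0])

```text
clock: 5.92
tcp_pos: [0.5338, 0.0689, 0.0731]
orientation: [1.52, 0.985, -1.503]
contact_force: [-1.3, 0.1, 0.5]
grip_width: -0.0001
```

```bash
cat >>h.py <<'E'
def dialangle(r,z=.061):
    ci=r.camera_info("wrist"); im=r.grab_frame("wrist")
    h=cv2.cvtColor(im,cv2.COLOR_BGR2HSV); m=cv2.inRange(h,(0,130,60),(8,255,255))|cv2.inRange(h,(172,130,60),(180,255,255))
    n,_,s,c=cv2.connectedComponentsWithStats(m)
    for k in range(1,n):
        if 8<s[k,4]<1500: print(c[k].round(1),s[k,4],rim(ci,*c[k]))
    return im
E
python3 - <<'E'
from bench import r
from h import *
o=st(r);arc(o,[50,60,62,65,68,70],-.0135)
im=dialangle(r); cv2.imwrite("pics/w5.png",im)
E
```

```text
t 5.92 tcp [0.5338 0.0689 0.0731] yaw -24.0 rad 29.9 off -13.6 Fpush -1.21 F [-1.3  0.1  0.5] Mz [ 0.08  0.26 -0.03]
50 [np.float64(0.1), np.float64(0.8), np.float64(-0.4)] [np.float64(0.27599999999999997), np.float64(-0.11599999999999999), np.float64(-0.022)]
60 [np.float64(0.1), np.float64(6.3), np.float64(-2.1)] [np.float64(2.2760000000000002), np.float64(-0.118), np.float64(-0.012)]
62 [np.float64(0.1), np.float64(7.4), np.float64(-2.4)] [np.float64(2.676), np.float64(-0.118), np.float64(-0.01)]
65 [np.float64(0.1), np.float64(9.1), np.float64(-2.6)] [np.float64(3.276), np.float64(-0.118), np.float64(-0.006)]
68 [np.float64(0.1), np.float64(10.8), np.float64(-2.8)] [np.float64(3.876), np.float64(-0.118), np.float64(-0.004)]
70 [np.float64(0.1), np.float64(12.0), np.float64(-2.9)] [np.float64(4.276), np.float64(-0.118), np.float64(-0.002)]
[604.    4.2] 24 dial deg 80.0 rad 177.1
[627.6   1.4] 9 dial deg 82.2 rad 182.4
[634.8   5. ] 25 dial deg 83.1 rad 183.1
[637.6  17.8] 12 dial deg 84.4 rad 181.0
[601.6  18.2] 12 dial deg 80.9 rad 173.4
[604.8  25.6] 34 dial deg 81.8 rad 172.3
[631.   25.8] 28 dial deg 84.5 rad 177.8
[632.6  34.5] 16 dial deg 85.4 rad 176.3
[628.8  38.1] 13 dial deg 85.3 rad 174.7
[636.2  47.1] 42 dial deg 86.9 rad 174.5
[604.5  43.3] 10 dial deg 83.3 rad 168.1
[634.  68.] 11 dial deg 88.7 rad 169.5
[637.9  66.1] 13 dial deg 88.9 rad 170.9
[611.7  69. ] 9 dial deg 86.5 rad 163.9
[636.3  75.2] 9 dial deg 89.7 rad 168.6
[616.1  83.6] 22 dial deg 88.5 rad 161.7
[620.4  93.4] 9 dial deg 90.0 rad 160.7
[628.4 155.1] 15 dial deg 98.7 rad 150.8
[629.6 164.4] 20 dial deg 100.1 rad 149.6
[634.6 178.1] 18 dial deg 102.7 rad 149.0
[631.8 182.9] 12 dial deg 103.2 rad 147.3
[363.6 274.3] 62 dial deg 59.7 rad 44.3
[363.6 326.5] 293 dial deg 79.1 rad 19.0
[523.5 408. ] 996 dial deg 157.3 rad 100.1
```

The rim mark is at 59.7°, which makes three clicks. Now the fourth and last, ending at the same point relative to the dial.

>>> carry_out(targets=[0,0,0.0045,-0.0016,1.9,0,0,0,0,0.0065,-0.002,2.6,0,0,0,0,0.0085,-0.0024,3.2,0,0,0,0,0.01,-0.0026,3.7,0,0,0,0,0.0112,-0.0027,3.9,0,0,0,0,0.0112,-0.0027,3.9,0,0])

```text
clock: 6.72
tcp_pos: [0.5449, 0.0671, 0.073]
orientation: [1.752, 0.755, -1.736]
contact_force: [-1.9, 3.2, 0.4]
grip_width: 0.0001
```

```bash
python3 - <<'E'
from bench import r
from h import *
o=st(r)
im=dialangle(r); cv2.imwrite("pics/w6.png",im)
E
```

```text
t 6.72 tcp [0.5449 0.0671 0.073 ] yaw -43.5 rad 30.0 off -13.5 Fpush -3.53 F [-1.9  3.2  0.4] Mz [ 0.47  0.39 -0.01]
[516.2   2.6] 11 dial deg 89.6 rad 162.7
[525.2  11.8] 26 dial deg 91.2 rad 161.5
[505.2   7.6] 9 dial deg 88.5 rad 159.9
[511.2  14.9] 9 dial deg 89.7 rad 158.7
[520.7  16.7] 12 dial deg 91.0 rad 159.5
[533.3  21.7] 15 dial deg 92.8 rad 160.0
[525.   23.5] 15 dial deg 92.0 rad 158.2
[530.   32.6] 14 dial deg 93.2 rad 156.5
[536.2  30.6] 18 dial deg 93.8 rad 158.0
[534.   37.7] 9 dial deg 94.1 rad 155.7
[525.8  39.1] 10 dial deg 93.1 rad 154.0
[546.   41.7] 9 dial deg 95.8 rad 156.7
[535.9  47.1] 15 dial deg 95.0 rad 153.5
[547.9  49. ] 20 dial deg 96.7 rad 155.1
[554.3  63.3] 100 dial deg 98.7 rad 152.4
[543.5  63.7] 29 dial deg 97.4 rad 150.3
[553.6  75.1] 13 dial deg 99.7 rad 149.2
[562.7  80.3] 64 dial deg 101.3 rad 149.7
[575.2  84.9] 18 dial deg 103.3 rad 151.3
[558.4  88. ] 13 dial deg 101.6 rad 146.8
[580.8  90.7] 10 dial deg 104.6 rad 151.1
[573.4 104.8] 19 dial deg 105.2 rad 145.9
[578.3 110.4] 15 dial deg 106.5 rad 145.7
[585.8 116.6] 20 dial deg 108.1 rad 146.2
[595.5 120.8] 13 dial deg 109.8 rad 147.7
[599.2 131.9] 9 dial deg 111.6 rad 146.3
[609.8 133.5] 12 dial deg 113.0 rad 148.9
[603.1 149.8] 12 dial deg 114.5 rad 143.6
[363.9 274.3] 61 dial deg 79.0 rad 44.3
[363.2 325.9] 292 dial deg 97.0 rad 19.1
```

Rim mark is at 79°, so four clicks. I'll back the finger off now, away from the fin, then up.

>>> carry_out(targets=[0,0,-0.006,0,0,0,0,0,0,-0.01,0,0,0,0,0,-0.02,-0.01,0,0,0,0,0,-0.05,-0.01,0,0,0,0,0,-0.08,-0.01,0,0,0,0,0,-0.08,-0.01,0,0,0,0])

```text
clock: 7.52
tcp_pos: [0.539, 0.0734, 0.1555]
orientation: [1.757, 0.753, -1.731]
contact_force: [-0.3, 0.8, -0.4]
grip_width: 0.0002
```

```bash
python3 - <<'E'
from bench import r
from h import *
o=st(r)
im=dialangle(r)
cv2.imwrite("pics/w7.png",im)
B1=D+np.array([[np.cos(np.radians(4.6)),-np.sin(np.radians(4.6))],[np.sin(np.radians(4.6)),np.cos(np.radians(4.6))]])@[-.043,.07]
ci=r.camera_info("wrist");print(B1,proj(ci,[*B1,.06]))
print(goto(o,[*B1,.12],yaw(o)))
E
```

```text
t 7.53 tcp [0.539  0.0734 0.1555] yaw -43.5 rad 30.6 off -22.1 Fpush -0.76 F [-0.3  0.8 -0.4] Mz [-0.   -0.01 -0.04]
[597.5   5.4] 22 dial deg 106.5 rad 220.7
[608.5   8.7] 30 dial deg 108.1 rad 223.7
[615.9   5.9] 11 dial deg 108.6 rad 227.2
[614.7   9.4] 13 dial deg 108.8 rad 225.7
[621.4   7.2] 9 dial deg 109.3 rad 228.9
[474.3  10.6] 10 dial deg 89.8 rad 183.3
[626.5  13.4] 11 dial deg 110.5 rad 229.1
[609.9  23.5] 17 dial deg 109.9 rad 219.7
[616.8  37.1] 23 dial deg 112.2 rad 218.6
[623.2  33.7] 12 dial deg 112.5 rad 222.1
[626.7  42.4] 20 dial deg 113.9 rad 221.1
[623.6  45.1] 10 dial deg 113.9 rad 219.1
[634.   46.1] 9 dial deg 115.1 rad 223.3
[634.9  54.3] 12 dial deg 116.2 rad 221.6
[638.   59.1] 9 dial deg 117.1 rad 221.8
[632.5  62.4] 15 dial deg 117.0 rad 218.5
[456.4  69. ] 11 dial deg 91.7 rad 152.8
[522.   77.9] 11 dial deg 104.8 rad 168.7
[527.8  85.8] 9 dial deg 106.9 rad 167.9
[567.1 140.3] 14 dial deg 121.8 rad 167.9
[161.9 212.9] 11 dial deg 1.1 rad 134.4
[157.7 216.3] 9 dial deg -0.3 rad 136.3
[360.3 226.3] 26 dial deg 78.7 rad 44.1
[358.  263.3] 187 dial deg 92.4 rad 18.4
[410.6 299.7] 34 dial deg 171.8 rad 47.6
[396.4 318.5] 30 dial deg 193.6 rad 45.5
[376.6 331.7] 29 dial deg 216.3 rad 44.0
[0.48552458 0.10232597] (np.float64(231.3671058853863), np.float64(264.6302670695731))
(array([ 35.2, -58.8,  16.3]), array([ 0.   , -0.162, -0.018]))
```

View pics/w7.png

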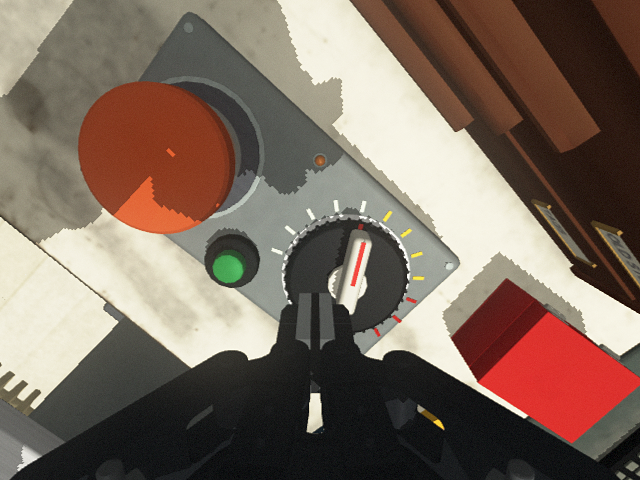

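The pointer is on the fifth tick (363,207), which is four clicks from the start. The button top is at (228,268). I'll triangulate its height from the earlier views.

```bash
python3 - <<'E'
from bench import r
from h import *
import pickle
obs=[(r.camera_info("wrist"),228,268.5),(pickle.load(open("w2.pkl","rb"))[1],338.5,198.5),(r.camera_info("top"),300+385.5/6.5-.5,190+355.5/6.5-.5)]
from scipy.optimize import least_squares
s=least_squares(lambda p: np.concatenate([np.array(proj(c,p))-[u,v] for c,u,v in obs]),[.487,.101,.06])
print(s.x,s.fun.round(1)); o=r.get_obs()
for z in(.12,.075): print(goto(o,[*s.x[:2],z],-30))
E
```

```text
[0.4861721  0.10362905 0.06929578] [-0.4 -0.6 -0.3  0.6 -0.8  0. ]
(array([ 33.8, -58.5,  13.9]), array([-2.696, -0.136, -0.016]))
(array([ 78.8, -58.5,  14.4]), array([-2.696, -0.136, -0.016]))
```

>>> carry_out(targets=[0,0,-0.0585,0.014,-1.4,0,0,0,0,-0.0585,0.014,-2.7,-0.14,0,0,0.034,-0.0585,0.014,-2.7,-0.14,0,0,0.06,-0.0585,0.014,-2.7,-0.14,0,0,0.07,-0.0585,0.014,-2.7,-0.14,0,0,0.07,-0.0585,0.014,-2.7,-0.14,0])

```text
clock: 8.32
tcp_pos: [0.4858, 0.1037, 0.0831]
orientation: [1.582, 0.914, -1.584]
contact_force: [0.5, 0.2, -0.7]
grip_width: -0.0003
```

```bash
python3 - <<'E'
from bench import r
from h import *
o=st(r); print(goto(o,[.4862,.1036,.066],-30))
im=r.grab_frame("wrist"); cv2.imwrite("pics/w8.png",im[150:400,180:500])
E
```

```text
t 8.32 tcp [0.4858 0.1037 0.0831] yaw -30.0 rad 34.6 off -75.6 Fpush 0.35 F [ 0.5  0.2 -0.7] Mz [0.03 0.02 0.01]
(array([17.1,  0.4, -0.1]), array([0.004, 0.02 , 0.   ]))
```

View pics/w8.png

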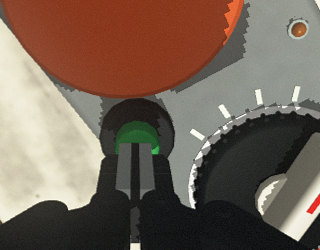

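The fingertip is centred over the green button and clear of both tub and dial. I'll press down in small steps.

>>> carry_out(targets=[0,0.008,0,0,0,0,0,0,0.012,0,0,0,0,0,0,0.014,0,0,0,0,0,0,0.016,0,0,0,0,0,0,0.016,0,0,0,0,0])

```text
clock: 9.0
tcp_pos: [0.4867, 0.1039, 0.068]
orientation: [1.583, 0.913, -1.583]
contact_force: [-0.3, -0.5, 4.3]
grip_width: -0.0003
```

```bash
python3 - <<'E'
from bench import r
from h import *
o=st(r)
E
```

```text
t 9.0 tcp [0.4867 0.1039 0.068 ] yaw -30.0 rad 35.1 off -74.9 Fpush 0.02 F [-0.3 -0.5  4.3] Mz [-0.09  0.04  0.01]
```

>>> carry_out(targets=[0,0.002,0,0,0,0,0,0,0.004,0,0,0,0,0,0,0.005,0,0,0,0,0,0,0.005,0,0,0,0,0])

```text
clock: 9.5
tcp_pos: [0.4869, 0.1039, 0.0655]
orientation: [1.583, 0.911, -1.582]
contact_force: [-10.0, -3.3, 35.1]
grip_width: 0.0003
```

>>> carry_out(targets=[0,-0.001,0,0,0,0,0])

```text
clock: 9.62
tcp_pos: [0.4867, 0.1039, 0.0673]
orientation: [1.583, 0.911, -1.582]
contact_force: [-1.4, -0.7, 3.5]
grip_width: 0.0004
```

>>> carry_out(targets=[0,-0.002,0,0,0,0,0])

```text
clock: 9.75
tcp_pos: [0.4867, 0.1039, 0.0696]
orientation: [1.583, 0.91, -1.582]
contact_force: [-0.3, -0.4, 2.7]
grip_width: 0.0001
```

>>> carry_out(targets=[0,-0.002,0,0,0,0,0])

```text
clock: 9.88
tcp_pos: [0.4866, 0.1039, 0.0716]
orientation: [1.583, 0.91, -1.582]
contact_force: [-0.0, -0.3, 1.4]
grip_width: -0.0002
```

>>> carry_out(targets=[0,-0.002,0,0,0,0,0])

```text
clock: 10.0
tcp_pos: [0.4865, 0.1039, 0.0734]
orientation: [1.583, 0.911, -1.582]
contact_force: [0.1, 0.0, 0.2]
grip_width: 0.0002
```

>>> carry_out(targets=[0,-0.002,0,0,0,0,0])

```text
clock: 10.12
tcp_pos: [0.4864, 0.1039, 0.0752]
orientation: [1.582, 0.911, -1.582]
contact_force: [0.2, -0.1, 0.0]
grip_width: -0.0004
```

>>> carry_out(targets=[0,-0.002,0,0,0,0,0])

```text
clock: 10.25
tcp_pos: [0.4862, 0.1039, 0.0771]
orientation: [1.582, 0.911, -1.583]
contact_force: [-0.1, -0.1, 0.5]
grip_width: -0.0001
```

The profile fits: contact starts at about 0.072 m, then roughly 0.8 N/mm, and a hard stop at 0.0655-0.066 m. So the button went its full 6 mm and came back up. I'll retreat and check.

>>> carry_out(targets=[0,-0.04,0,0,0,0,0,0,-0.08,0,0,0,0,0,0,-0.12,0,0,0,0,0,0,-0.12,0,0,0,0,0,0,-0.12,0,0,0,0,0])

```text
clock: 10.88
tcp_pos: [0.4856, 0.104, 0.1966]
orientation: [1.582, 0.911, -1.583]
contact_force: [-0.8, 0.5, -0.7]
grip_width: -0.0
```

```bash
python3 - <<'E'
from bench import r
from h import *
o=st(r)
cv2.imwrite("pics/w9.png",r.grab_frame("wrist"))
ci=r.camera_info("wrist")
for q in (60,80,100): a=np.radians(114.6-q); print(q,proj(ci,[D[0]+.0435*np.cos(a),D[1]+.0435*np.sin(a),.061]))
print("btn up",proj(ci,[.4865,.1037,.0715]),"down",proj(ci,[.4865,.1037,.0655]))
E
```

```text
t 10.88 tcp [0.4856 0.104  0.1966] yaw -30.0 rad 34.7 off -75.9 Fpush -0.91 F [-0.8  0.5 -0.7] Mz [-0.03 -0.02 -0.01]
60 (np.float64(418.04400767281425), np.float64(214.19864820952648))
80 (np.float64(436.22278233058233), np.float64(219.1817972999987))
100 (np.float64(450.6483221311797), np.float64(229.88531343608375))
btn up (np.float64(316.3379344140225), np.float64(228.51995188251516)) down (np.float64(316.29209044650025), np.float64(226.21892102037668))
```

View pics/w9.png

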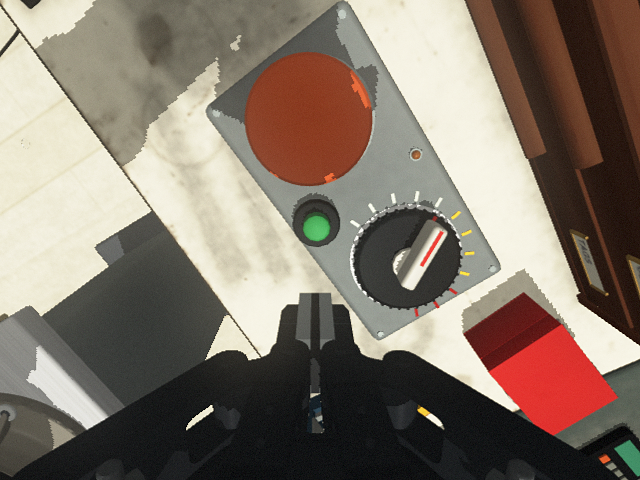

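The pointer still aims at the fifth tick (442,198). The button is up at (316,228), as predicted, and the tub is on its plate. Handing in.

```bash
python3 -c "
from bench import r
print(r.hand_in())"
```

```text
the job is handed in; nothing more can be done
None
```

I turned the dial up four clicks, then pressed the green button all the way down and let it come up again. I handed the job in at about 11 s with the arm clear of everything. It reported no verdict.

- **Dial:** it started on its lowest rest, and I pushed the pointer with the shut fingertip one click at a time. The camera measured 20.5°, about 40°, 59.7° and 79° after the clicks, with the last at 78.7° after backing off. In the final picture the pointer is on the fifth tick, four above where it started.
- **Button:** contact came at about 72 mm above the table, followed by a light spring and then a hard stop at about 65.5 mm, so it went the full 6 mm. The force fell to zero as the finger lifted, and the final picture shows the button up.
- **Surroundings:** the last picture shows the tub on its plate. I did not go near the tape roll, cup or dish, and took no final picture of them.

Two readings to know about:
- **Button force:** it peaked at 35 N at the hard stop, more than needed but under the 40 N limit.
- **Fourth click:** the force still read about 3.5 N instead of dropping to zero as it had before. The camera already showed the dial at 79°, and it stayed there once I backed off.

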